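Hold the UV lamp over the TLC plate

TASK

Look at the white TLC plate on the black mat under long-wave UV: turn the selector knob on the cordless UV lamp to its two-bar mark, then take the lamp over the test-tube rack and hold it level about 2 cm above the plate, centred over it and with the lamp's length along the plate's length. Neither the lamp nor the gripper may touch the plate, and the plate, the rack and the other glassware stay where they are. Finish while holding the lamp still over the plate; do not put it down.

Things in the scene. Friction and masses are not known exactly. Their poses are not given: they have to be found in the camera images.
- lamp: Cordless hand-held UV lamp, loose, 0.55 kg +-25 %, standing on its flat underside: grey box 215 mm long (x -100 to +115), 72 wide (y), 48 high, bow handle on top, selector knob near the +x end. Origin: middle of the 150 x 50 mm filter window, in the plane of the underside; x along the lamp towards the knob, z up. It balances within 6 mm of the handle's middle.
- lamp_window (a point): Middle of the lamp's window, in the plane of the flat underside (the same point and axes as lamp).
- lamp_handle (a point): Middle of the handle's bar, 82 mm above the underside, axes as the lamp. The bar runs along the lamp's x, 100 mm long, 22 mm wide (y) and 16 mm high (top 90 mm above the underside); 26 mm of free space below it down to the lamp's top; its two posts leave 77 mm free between them.
- selector_grip (a point): Grip point on the knob's axis, 74 mm above the lamp's underside (26 above its top, 2 below the knob's top), 84 mm from the lamp's origin along +x. Grey bar grip 30 mm long, 12 wide, 24 high on a skirt 31 across and 4 thick. The point turns with the knob: x along the bar to the pointer end (white line on top), z up. The nearest handle post is 34 mm from the axis.
- selector (a joint): Knob angle in rad, growing clockwise seen from above; pointer yaw = lamp yaw minus this. Three detents: -0.70 at one white bar (short wave), 0 at a white dot on the lamp's +x side (off), +0.70 at two parallel white bars (long wave). Starts in either of the first two. Stops at -0.72 and 0.72. Takes up to 0.06 N m; let go within 0.25 rad of a detent it snaps into it.
- plate: White TLC glass plate, loose, 30 g, lying on the mat: 100 mm (x) x 50 mm (y) x 2 mm, with five faint grey spots and a thin line across it near its -x end. Origin at the centre of its underside, z up.
- plate_face (a point): Centre of the plate's upper face, 2 mm above its origin, axes as the plate; about 6 mm above the bench.
- mat: Black viewing mat, fixed on the bench, 170 x 170 x 4 mm; origin at the centre of its underside.
- rack: White test-tube rack with nine empty tubes in it (one loose piece, 0.45 kg): 240 mm (x) x 66 mm (y), frame 75 mm high, the tubes reach 136 mm above the bench. Origin at the centre of its underside. It stands between the lamp and the mat, its length pointing away from the robot.
- bottle: Amber glass reagent bottle with black cap, loose, 68 mm diameter, 150 mm high; origin at the centre of its underside. A bystander beyond the rack.
- beaker: Glass beaker, loose, 70 mm across the rim, 95 mm high; origin at the centre of its underside. A bystander to the left (+y).
- jar: Glass developing jar with black lid and a plate inside, loose, 90 mm diameter, 108 mm high; origin at the centre of its underside. A bystander to the right (-y).
There are look-alikes about, which are no part of the job. Leave any purple or yellow look-alike of the lamp alone. Of the things that look like the plate, take the one that is farthest to the robot's right at the start.

How it is judged:
By the outcome, as a careful person would: the job done as asked, in the order asked, and still so for the second after the job is handed in, while the arm keeps its last pose, push and grip.
It also fails if it takes over 64 s, if anything falls off the work surface, if the arm or the gripper's body presses on something with over 40 N, if the wrist force passes 120 N, or if a joint passes its speed limit or range.

ROBOT

A 6-joint arm with a two-finger parallel gripper is mounted at the origin on the work surface. World frame = base frame: x ahead of the robot, y to its left, z up, the work surface at z = 0. Lengths are in mm, angles in degrees, forces in N, time in s.
With the tool pointing down it reaches from about 350 to 850 mm from the base axis. Payload 8.1 kg.
Tool frame: the origin (TCP) lies midway between the tips of the shut fingers; the grasp point (between the pads) lies 19 mm behind it; z points along the fingers, y is the line along which they close (so a half turn about z gives the same grasp; the last joint's range is limited). The gripper opens to 85 mm and grips with 20 to 120 N. Pads are 22 mm wide; open, the fingers measure 114 mm over their backs; the gripper's body (76 mm by 85 mm) begins 54 mm behind the grasp point. The pads swing forward as they close: fully open they stand 13 mm farther back than shut.
Start: joints at [-79.779, 7.471, 85.268, -0, 87.261, -4.893], TCP at [156.471, -579.243, 231.292] pointing down, gripper open.
Joint ranges: [-169.43, 169.43], [-51.17, 129.36], [1.28, 143.12], [-76.62, 256.62], [0, 156.53], [-152.29, 152.29]. Speed limits (degrees/s): [136.94, 136.94, 159.86, 180, 180, 180].

INTERFACE

Orientations are given as [roll, pitch, yaw] about the fixed x, y, z axes, in that order (R = Rz(yaw) Ry(pitch) Rx(roll)).
In Python, from bench import sensors, optics, r gives the robot as it stands.
- The arm moves only by the tool apply_moves, never from a script. Its argument "targets" is a list of rows, each a list of 7 numbers: the shift along the tool's x, y, z in mm, then the turn, a rotation vector about the tool's x, y, z in rad, then the closure, from 0 (fully open) to 1 (shut). In form: [[x, y, z, wx, wy, wz, claw], ...]. A call has 1 to 20 rows; each row shifts and turns the commanded pose from where the row before left it, along the tool's axes as they then stand; what a row does not reach is not made up. A row lasts 1/8 s, in which the tool goes at most 62.5 mm and 10.7 degrees, less where a joint would pass 70% of its speed; a pose out of reach is approached as far as the arm can. A call is refused whole if a number of a shift passes 62.5 or a number of a turn 0.188, either way. A call with a gripper value outside its range is refused whole. The fingers move at their own pace and stop on an object; "force" is the grip in N (left out, the last holds). Time passes only in rows, so rows that do not move let the fingers close. It gives the time, the measured TCP pose, the force, the opening and the grip force at its end, in the units of the state.
- sensors.sense(): the state, without advancing time (a new reading comes with each control period).
- optics.snapshot(name): name is "side" or "top"; returns the picture (384x512x3 uint8, red, green, blue); there is no depth.
- optics.get_calibration(name): a dict with "camera_matrix" (3x3 intrinsics, pixels), "dist_coeffs" ([k1, k2, p1, p2, k3] as OpenCV has them; the pictures are not rectified), "pose" (4x4, takes a point from camera to world coordinates). Camera axes: x right, y down, z forward; pixel columns grow to the right and rows downward; lengths in mm; the calibration is good to about 2 mm. A picture is of the moment at which its call begins. get_calibration takes no time and is no camera call.
- r.hand_in(): hands the job in; it is judged then, once.
The state is a dict: "time": time; "joint_pos": joint angles; "qd": joint speeds; "joint_efforts": joint torques, N m; "tool_pos": TCP position; "tcp_rot": TCP orientation; "ft_force": force on the tool from outside, world axes, zero at the start; "wrist_torque": the same for the moment, N m; "finger_gap": finger opening in mm; "grip_force": force on a finger pad.
Only numpy, scipy, OpenCV 4.12 (cv2) and the standard library are available. Lean on these libraries where they do the work, as an engineer would, in place of code of your own. Each camera call takes 0.05 s, during which the arm holds its last target. There are 200 camera calls.

## Working session

There is one attempt and no reset: what is moved stays moved. The work goes in short steps, Python scripts to look and compute and a tool call to move; the robot and the scene stay as the last step left them, time stands still between calls to the robot, and variables do not carry over. Pictures are saved under pics/ and viewed, at most 10 in all, crops included, and the job is handed in when it is done.

Besides the shell and the picture viewer there is one more tool, called after ">>>" as name(argument=value, ...) on one line, values as JSON. apply_moves: Moves the arm, as the interface text tells. Its arguments: {"type":"object","properties":{"targets":{"type":"array"},"force":{"type":"number"}},"required":["targets"]}

```bash
mkdir -p pics; ls; python3 - <<'E'
from bench import sensors, optics, r
import cv2
for n in("top","side"):
    im=optics.snapshot(n); cv2.imwrite(f"pics/{n}0.png",im[:,:,::-1])
    c=optics.get_calibration(n); print(c)
print(sensors.sense())
E
```

```text
pics
{'camera_matrix': array([[441.35082421,   0.        , 252.36936786],
       [  0.        , 441.35082421, 190.30617006],
       [  0.        ,   0.        ,   1.        ]]), 'dist_coeffs': array([-0.16938017,  0.        ,  0.        ,  0.        ,  0.        ]), 'pose': array([[ 1.77892794e-02, -9.98712188e-01,  4.75132227e-02,
         4.36847499e+02],
       [-9.99827683e-01, -1.75167776e-02,  6.14554654e-03,
         8.14964729e+00],
       [-5.30535368e-03, -4.76143602e-02, -9.98851704e-01,
         1.76909766e+03],
       [ 0.00000000e+00,  0.00000000e+00,  0.00000000e+00,
         1.00000000e+00]])}
{'camera_matrix': array([[420.64006907,   0.        , 256.32090675],
       [  0.        , 420.64006907, 189.71091893],
       [  0.        ,   0.        ,   1.        ]]), 'dist_coeffs': array([-0.06857232,  0.        ,  0.        ,  0.        ,  0.        ]), 'pose': array([[-7.97905945e-01, -3.31640239e-01,  5.03349635e-01,
        -2.38478900e+02],
       [-6.02543790e-01,  4.62292823e-01, -6.50558473e-01,
         9.67566821e+02],
       [-1.69435565e-02, -8.22374670e-01, -5.68693958e-01,
         9.34355434e+02],
       [ 0.00000000e+00,  0.00000000e+00,  0.00000000e+00,
         1.00000000e+00]])}
{'time': 0.1, 'joint_pos': array([-7.97769387e+01,  7.51446702e+00,  8.53209348e+01,  9.83092658e-05,
        8.72622252e+01, -4.89274774e+00]), 'qd': array([ 0.10577171,  0.00224069, -0.13627222,  0.0077313 ,  0.00162839,
        0.05627827]), 'joint_efforts': array([-4.21222667e-04, -5.70952892e+01, -5.01942229e+01, -3.90197156e-04,
        8.19551497e-03, -1.92599276e-05]), 'tool_pos': array([ 156.4012435 , -578.75328853,  230.33108143]), 'tcp_rot': array([-1.79902737e+02, -8.42451438e-03,  1.51157971e+01]), 'ft_force': array([0.00353088, 0.19104897, 0.34433903]), 'wrist_torque': array([-0.00666629,  0.00338839, -0.04468088]), 'grip_force': 0.0, 'finger_gap': 85.31268484459746}
```

View pics/top0.png

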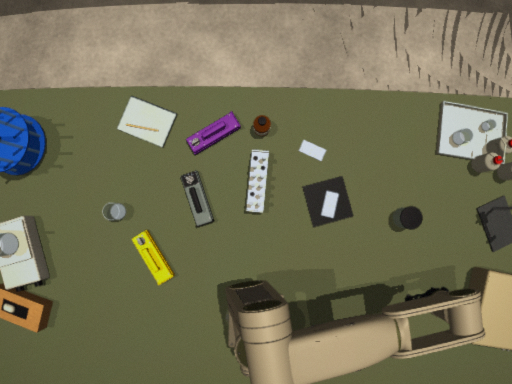

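View pics/side0.png

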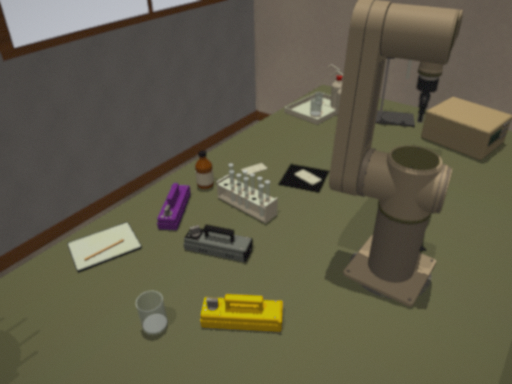

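Top view: the grey lamp is at (197,199), with look-alikes in purple (213,133) and yellow (152,257). Plate candidates are the one on the mat (330,204), a loose one at (313,150) and a sheet of paper at (147,122). I choose the grey lamp and the plate on the mat at (330,204), which is farthest right. Next I check this in a close crop.

```bash
python3 - <<'E'
from bench import optics
import cv2,numpy as np
t=np.mean([optics.snapshot("top") for _ in range(4)],0).astype(np.uint8)[:,:,::-1]
s=np.mean([optics.snapshot("side") for _ in range(4)],0).astype(np.uint8)[:,:,::-1]
cv2.imwrite("pics/tavg.png",t);cv2.imwrite("pics/savg.png",s)
def crop(im,x,y,w,h,k=6): return cv2.resize(im[y:y+h,x:x+w],None,fx=k,fy=k,interpolation=cv2.INTER_CUBIC)
a=crop(t,170,165,65,50); b=crop(t,295,165,65,50)
c=crop(s,178,215,80,50,5); d=crop(s,270,155,76,50,5)
o=np.zeros((560,800,3),np.uint8)
o[:300,:390]=a;o[:300,400:790]=b;o[305:555,:400]=c;o[305:555,410:790]=d
cv2.imwrite("pics/crop1.png",cv2.convertScaleAbs(o,alpha=1.4,beta=10))
E
```

```text
(no output)
```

View pics/crop1.png

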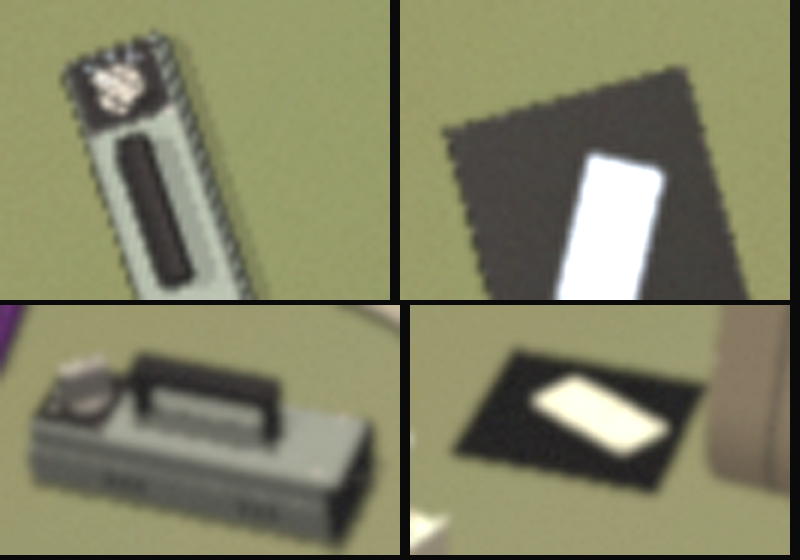

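The close crop confirms the choice: grey lamp with its knob at the far (+x, slightly +y) end, and the white plate on the black mat. Next I fit the poses and zoom in on the knob.

```bash
cat > h.py <<'E'
import cv2,numpy as np
from bench import optics,sensors
from scipy.optimize import minimize
C={n:optics.get_calibration(n) for n in("top","side")}
def proj(n,P):
    c=C[n];T=np.linalg.inv(c["pose"])
    return cv2.projectPoints(np.float64(P).reshape(-1,3),cv2.Rodrigues(T[:3,:3])[0],T[:3,3],c["camera_matrix"],c["dist_coeffs"])[0][:,0]
def ray(n,px,z):
    c=C[n];u=cv2.undistortPoints(np.float64(px).reshape(-1,1,2),c["camera_matrix"],c["dist_coeffs"])[:,0]
    d=np.c_[u,np.ones(len(u))]@c["pose"][:3,:3].T;o=c["pose"][:3,3]
    return o+d*((z-o[2])/d[:,2])[:,None]
def box(x0,x1,y0,y1,z0,z1): return np.array([[x,y,z] for x in(x0,x1) for y in(y0,y1) for z in(z0,z1)],float)
def place(P,x,y,yaw):
    c,s=np.cos(yaw),np.sin(yaw);P=np.float64(P)
    return np.c_[x+c*P[:,0]-s*P[:,1],y+s*P[:,0]+c*P[:,1],P[:,2]]
def hullmask(n,P,off,shape,k):
    h=cv2.convexHull(((proj(n,P)-off+.5)*k*16-8).astype(np.int32).reshape(-1,1,2))
    m=np.zeros((shape[0]*k,shape[1]*k),np.uint8);cv2.fillConvexPoly(m,h,1,shift=4)
    return cv2.resize(m.astype(np.float32),shape[::-1],interpolation=cv2.INTER_AREA)
def fit(n,parts,mask,off,x0):
    def f(p):
        m=np.max([hullmask(n,place(q,*p[:2],p[2]/50),off,mask.shape,8) for q in parts],0)
        return ((m-mask)**2).sum()
    return minimize(f,[x0[0],x0[1],x0[2]*50],method="Nelder-Mead",options=dict(initial_simplex=np.array([x0[0],x0[1],x0[2]*50])+np.array([[0,0,0],[12,0,0],[0,12,0],[0,0,6.]])))
E
python3 - <<'E'
from h import *
I={"top":cv2.imread("pics/tavg.png").astype(np.float32),"side":cv2.imread("pics/savg.png").astype(np.float32)}
R={"top":((312,182),(35,40)),"side":((288,165),(40,25))}
for n in I:
    (x,y),(w,h)=R[n]; g=I[n][y:y+h,x:x+w].mean(2); lo,hi=np.percentile(g[g<90],50),np.percentile(g,96)
    m=np.clip((g-lo)/(hi-lo),0,1).astype(np.float32); 
    if n=="top": m[ (g<130)&(np.abs(I[n][y:y+h,x:x+w,1]-I[n][y:y+h,x:x+w,0])>15)]=0
    c=ray(n,[[330,204]] if n=="top" else [[308,177]],6)[0]
    b=None
    for yaw in(-.3,):
        s=fit(n,[box(-50,50,-25,25,4,6)],m,(x,y),(c[0],c[1],yaw)); print("plate",n,s.x[:2],np.degrees(s.x[2]/50),s.fun,m.sum())
# lamp
R={"top":((174,160),(48,75)),"side":((178,215),(80,50))}
vis=[]
for n in I:
    (x,y),(w,h)=R[n]; q=I[n][y:y+h,x:x+w]; bg=np.median(I[n][230:300,180:230] if n=="top" else q[-10:].reshape(-1,3),axis=(0,1) if n=="top" else 0)
    ch=q/(q.sum(2,keepdims=True)+1); bc=bg/bg.sum()
    d=ch[:,:,0]-bc[0]; m=np.clip(d/0.08,0,1).astype(np.float32)
    parts=[box(-100,115,-36,36,0,48)]+([box(-55,45,-11,11,80,90)] if n=="side" else [])
    c=ray("top",[[197,199]],48)[0]
    s=fit(n,parts[:1],m,(x,y),(c[0],c[1],.28)); print("lamp",n,s.x[:2],np.degrees(s.x[2]/50),s.fun,m.sum())
    vis.append(cv2.resize((m*255).astype(np.uint8),(390,300) if n=="side" else (256,400)))
def crop(im,x,y,w,h,k): return cv2.resize(im[y:y+h,x:x+w],None,fx=k,fy=k,interpolation=cv2.INTER_LANCZOS4)
o=np.zeros((600,800),np.uint8);o[:300,:390]=vis[1]*0;o=cv2.merge([o]*3)
o[:320,:400]=np.clip(crop(I["top"],178,169,20,16,20)*1.3,0,255);o[:320,400:800]=np.clip(crop(I["side"],184,223,20,16,20)*1.3,0,255)
o[325:595,:160]=cv2.cvtColor(cv2.resize(vis[0],(160,270)),8);o[325:595,400:750]=cv2.cvtColor(cv2.resize(vis[1],(350,270)),8)
cv2.imwrite("pics/knob.png",o)
E
```

```text
plate top [ 471.27710504 -291.64882345] -12.203453557646535 4.332903861999512 323.11923
plate side [ 473.47239182 -292.15452719] -13.254493437186118 35.85661315917969 272.31525
lamp top [477.25744466 236.00020769] 19.899224188227866 95.52909851074219 787.0445
lamp side [483.35454119 236.16270481] 18.06572769639687 343.96319580078125 1199.8557
```

View pics/knob.png

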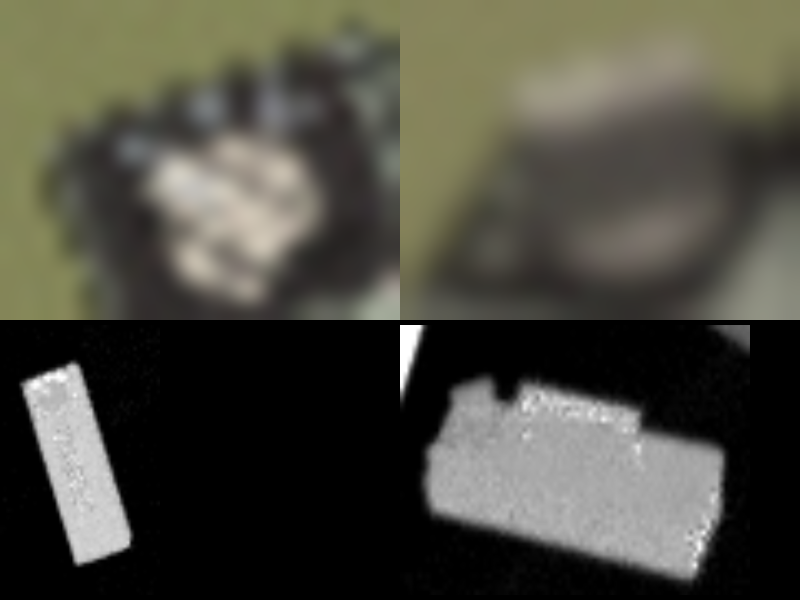

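```bash
python3 - <<'E'
from h import *
I={"top":cv2.imread("pics/tavg.png").astype(np.float32),"side":cv2.imread("pics/savg.png").astype(np.float32)}
R={"top":((174,160),(48,75)),"side":((178,215),(80,50))}
a=np.linspace(0,6.283,20)
knob=np.vstack([np.c_[84+15.5*np.cos(a),15.5*np.sin(a),0*a+48],place(box(-15,15,-6,6,52,76),84,0,.35+.7)-0*1])
b=box(-15,15,-6,6,52,76);c,s=np.cos(.7),np.sin(.7)
knob=np.vstack([np.c_[84+15.5*np.cos(a),15.5*np.sin(a),0*a+50],np.c_[84+c*b[:,0]-s*b[:,1],s*b[:,0]+c*b[:,1],b[:,2]]])
for n in I:
    (x,y),(w,h)=R[n]; q=I[n][y:y+h,x:x+w]; bg=np.median(I[n][230:300,180:230] if n=="top" else q[-10:].reshape(-1,3),axis=(0,1) if n=="top" else 0)
    d=(q/(q.sum(2,keepdims=True)+1))[:,:,0]-(bg/bg.sum())[0]
    m=np.clip((d/np.median(d[d>.03])),0,1).astype(np.float32); 
    k,l,st,_=cv2.connectedComponentsWithStats((m>.4).astype(np.uint8)); i=1+np.argmax(st[1:,4]); m[cv2.dilate((l==i).astype(np.uint8),np.ones((3,3)))==0]=0
    parts=[box(-100,115,-36,36,0,48),box(-50,50,-11,11,74,90),knob,box(-50,-38,-8,8,48,80),box(38,50,-8,8,48,80)]
    s=fit(n,parts,m,(x,y),(478,236,.33)); print(n,s.x[:2],np.degrees(s.x[2]/50),s.fun,m.sum())
# handle-dark + knob centroid in top view
g=I["top"].mean(2);
for z,(x,y,w,h),cond in((90,(183,180,30,40),lambda q:q<75),):
    q=g[y:y+h,x:x+w];k,l,st,ce=cv2.connectedComponentsWithStats(cond(q).astype(np.uint8))
    for i in range(1,k):
        if st[i,4]>25:
            pts=np.argwhere(l==i)[:,::-1]+[x,y];P=ray("top",pts,z)[:,:2];u=np.linalg.svd(P-P.mean(0))[2][0];print(st[i],P.mean(0),np.degrees(np.arctan2(u[1],u[0])))
E
```

```text
top [477.70754062 235.83581999] 19.899148221791965 43.886775970458984 963.839
side [480.21711482 240.20130519] 18.23522447221816 132.87210083007812 1683.9338
[  0   0  30  40 180] [505.81361871 219.62880589] -141.05048818524537
[  6   7  14  26 173] [477.49181027 236.19758724] -159.70276470857763
```

Fits agree with the known sizes: lamp about (478,237), yaw about 20°. Handle centroid gives (477.5,236.2), yaw 20.3°. Plate is about (472,-292), yaw about -12.5°. The pointer is at the one-bar mark (angle -0.70), so its yaw is about 60°; the knob axis is about (557,266). I move above the knob now.

>>> apply_moves(targets=[[38, -44.5, 0, 0, 0, 0, 0.4], [38, -44.5, 0, 0, 0, 0, 0.4], [38, -44.5, 0, 0, 0, 0, 0.4], [38, -44.5, 0, 0, 0, 0, 0.4], [38, -44.5, 0, 0, 0, 0, 0.4], [38, -44.5, 0, 0, 0, 0, 0.4], [38, -44.5, 0, 0, 0, 0, 0.4], [38, -44.5, 0, 0, 0, 0, 0.4], [38, -44.5, 0, 0, 0, 0, 0.4], [38, -44.5, 0, 0, 0, 0, 0.4], [38, -44.5, 0, 0, 0, 0, 0.4], [38, -44.5, 0, 0, 0, 0, 0.4], [38, -44.5, 0, 0, 0, 0, 0.4], [38, -44.5, 0, 0, 0, 0, 0.4], [38, -44.5, 0, 0, 0, 0, 0.4], [38, -44.5, 0, 0, 0, 0, 0.4], [0, 0, 0, 0, 0, -0.157, 0.4], [0, 0, 0, 0, 0, -0.157, 0.4], [0, 0, 0, 0, 0, -0.157, 0.4], [0, 0, 0, 0, 0, -0.157, 0.4]], force=25)

```text
time: 3.0
tool_pos: [557.8, 266.8, 231.2]
tcp_rot: [-180.0, 0.0, 51.4]
ft_force: [-0.4, -0.5, 0.3]
finger_gap: 51.3
grip_force: 0.0
```

>>> apply_moves(targets=[[0, 0, 0, 0, 0, -0.157, 0.4], [0, 0, 0, 0, 0, 0, 0.4], [0, 0, 0, 0, 0, 0, 0.4]])

```text
time: 3.38
tool_pos: [557.8, 266.7, 231.3]
tcp_rot: [-180.0, -0.0, 59.9]
ft_force: [-0.9, 0.4, 0.7]
finger_gap: 51.1
grip_force: 0.0
```

```bash
cat >> h.py <<'E'
from scipy.spatial.transform import Rotation as Ro
def to(x,y,z,yaw,roll=180,pitch=0):
    s=sensors.sense();R=Ro.from_euler("xyz",s["tcp_rot"],degrees=True)
    print("t",round(s["time"],2),"tcp",s["tool_pos"].round(1),s["tcp_rot"].round(2),"gap",round(s["finger_gap"],1),s["ft_force"].round(1),"q6",s["joint_pos"][5].round(1))
    print("shift",R.inv().apply(np.array([x,y,z])-s["tool_pos"]).round(1),"turn",(R.inv()*Ro.from_euler("xyz",[roll,pitch,yaw],degrees=True)).as_rotvec().round(4))
E
python3 -c "
from h import *
to(557.2,265.7,55,60)"
```

```text
t 3.38 tcp [557.8 266.7 231.3] [-180.     -0.     59.89] gap 51.1 [-0.9  0.4  0.7] q6 50.9
shift [ -1.1  -0.  176.3] turn [-0.     -0.     -0.0019]
```

>>> apply_moves(targets=[[-1, 0, 45, 0, 0, 0, 0.4], [0, 0, 45, 0, 0, 0, 0.4], [0, 0, 35, 0, 0, 0, 0.4], [0, 0, 20, 0, 0, 0, 0.4], [0, 0, 15, 0, 0, 0, 0.4], [0, 0, 15, 0, 0, 0, 0.4], [0, 0, 0, 0, 0, 0, 0.4], [0, 0, 0, 0, 0, 0, 0.4]])

```text
time: 4.38
tool_pos: [558.0, 266.0, 57.3]
tcp_rot: [179.9, -0.1, 60.1]
ft_force: [0.7, -0.4, 0.7]
finger_gap: 51.3
grip_force: 0.0
```

```bash
python3 - <<'E'
from h import *
to(557.2,265.7,56,60)
s=optics.snapshot("side")[:,:,::-1];t=optics.snapshot("top")[:,:,::-1]
f=lambda im,x,y,w,h,k:cv2.resize(im[y:y+h,x:x+w],None,fx=k,fy=k,interpolation=cv2.INTER_CUBIC)
cv2.imwrite("pics/g1.png",cv2.convertScaleAbs(np.hstack([f(s,170,190,60,60,6.5),f(t,165,150,60,60,6.5)]),alpha=1.4))
E
```

```text
t 4.38 tcp [558.  266.   57.3] [ 1.7995e+02 -6.0000e-02  6.0080e+01] gap 51.3 [ 0.7 -0.4  0.7] q6 50.7
shift [-0.7 -0.5  1.3] turn [ 0.0009 -0.0011  0.0015]
```

View pics/g1.png

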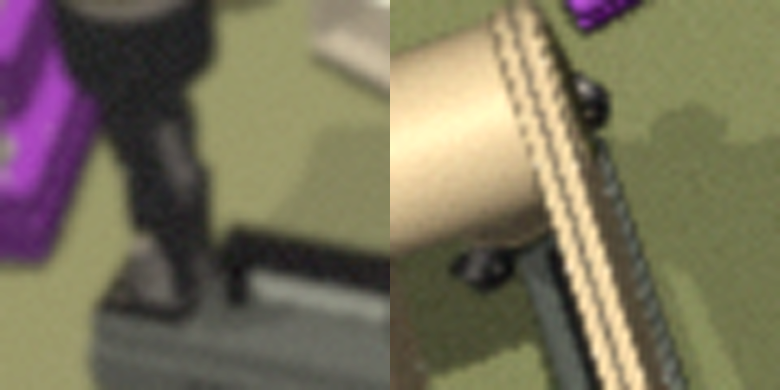

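The side crop shows the fingers straddling the knob, around crop pixel (165,250), clear of the handle. I close gently.

>>> apply_moves(targets=[[0, 0, 1, 0, 0, 0, 0.6], [0, 0, 0, 0, 0, 0, 0.75], [0, 0, 0, 0, 0, 0, 0.85], [0, 0, 0, 0, 0, 0, 1], [0, 0, 0, 0, 0, 0, 1], [0, 0, 0, 0, 0, 0, 1], [0, 0, 0, 0, 0, 0, 1]], force=25)

```text
time: 5.35
tool_pos: [557.4, 265.8, 55.5]
tcp_rot: [180.0, -0.0, 60.1]
ft_force: [0.4, -0.9, 2.5]
finger_gap: 11.4
grip_force: 26.0
```

Gap is 11.4 mm with low side forces, so the grip on the 12 mm bar is aligned. I turn it clockwise (positive about tool z) by about 1.39 rad.

>>> apply_moves(targets=[[0, 0, 0, 0, 0, 0.1, 1], [0, 0, 0, 0, 0, 0.1, 1], [0, 0, 0, 0, 0, 0.1, 1], [0, 0, 0, 0, 0, 0.1, 1], [0, 0, 0, 0, 0, 0.1, 1], [0, 0, 0, 0, 0, 0.1, 1], [0, 0, 0, 0, 0, 0.1, 1], [0, 0, 0, 0, 0, 0.1, 1]])

```text
time: 6.35
tool_pos: [557.0, 266.5, 55.4]
tcp_rot: [-179.9, 0.0, 14.1]
ft_force: [-1.8, 2.0, 2.3]
finger_gap: 11.7
grip_force: 26.1
```

>>> apply_moves(targets=[[0, 0, 0, 0, 0, 0.1, 1], [0, 0, 0, 0, 0, 0.1, 1], [0, 0, 0, 0, 0, 0.1, 1], [0, 0, 0, 0, 0, 0.1, 1], [0, 0, 0, 0, 0, 0.1, 1], [0, 0, 0, 0, 0, 0.09, 1], [0, 0, 0, 0, 0, 0, 1], [0, 0, 0, 0, 0, 0, 1]])

```text
time: 7.35
tool_pos: [557.5, 266.1, 55.5]
tcp_rot: [-180.0, -0.0, -19.4]
ft_force: [0.7, 1.9, 1.4]
finger_gap: 11.2
grip_force: 25.9
```

Now I release, lift, and move back out of the view to check.

>>> apply_moves(targets=[[0, 0, 0, 0, 0, 0, 0.8], [0, 0, 0, 0, 0, 0, 0.5], [0, 0, 0, 0, 0, 0, 0.4], [0, 0, 0, 0, 0, 0, 0.4], [0, 0, -20, 0, 0, 0, 0.4], [0, 0, -45, 0, 0, 0, 0.4], [0, 0, -50, 0, 0, 0, 0.2], [0, 0, -50, 0, 0, 0, 0], [-40, 45, 0, 0, 0, 0, 0], [-40, 45, 0, 0, 0, 0, 0], [-40, 45, 0, 0, 0, 0, 0], [-40, 45, 0, 0, 0, 0, 0], [0, 0, 0, 0, 0, 0, 0], [0, 0, 0, 0, 0, 0, 0]])

```text
time: 9.1
tool_pos: [347.1, 149.9, 222.1]
tcp_rot: [-179.9, -0.2, -19.6]
ft_force: [0.5, 0.5, -0.1]
finger_gap: 85.8
grip_force: 0.0
```

```bash
python3 - <<'E'
from h import *
to(480,237,63,20)
t=np.mean([optics.snapshot("top") for _ in range(3)],0).astype(np.uint8)[:,:,::-1];s=np.mean([optics.snapshot("side") for _ in range(3)],0).astype(np.uint8)[:,:,::-1]
cv2.imwrite("pics/t2.png",t);cv2.imwrite("pics/s2.png",s)
f=lambda im,x,y,w,h,k:cv2.resize(im[y:y+h,x:x+w],None,fx=k,fy=k,interpolation=cv2.INTER_CUBIC)
cv2.imwrite("pics/k2.png",cv2.convertScaleAbs(np.hstack([f(s,178,215,50,50,8),f(t,172,160,50,50,8)]),alpha=1.4))
g=t.astype(float).mean(2);x,y,w,h=183,180,30,40
q=g[y:y+h,x:x+w];k,l,st,ce=cv2.connectedComponentsWithStats((q<75).astype(np.uint8))
for i in range(1,k):
    if st[i,4]>25:
        pts=np.argwhere(l==i)[:,::-1]+[x,y];P=ray("top",pts,90)[:,:2];u=np.linalg.svd(P-P.mean(0))[2][0];print(st[i],P.mean(0),np.degrees(np.arctan2(u[1],u[0])))
E
```

```text
t 9.1 tcp [347.1 149.9 222.1] [-179.86   -0.19  -19.56] gap 85.8 [ 0.5  0.5 -0.1] q6 125.1
shift [  95.6 -126.1  159.7] turn [-0.0012 -0.004  -0.6905]
[ 0  0 16  9 72] [541.12788833 260.02591918] -79.26269853360203
[ 17   0  13  40 144] [485.33731706 192.37037702] -162.50586978596888
[  7   7  13  26 170] [477.56304634 235.09968351] -161.30816878450838
```

View pics/k2.png

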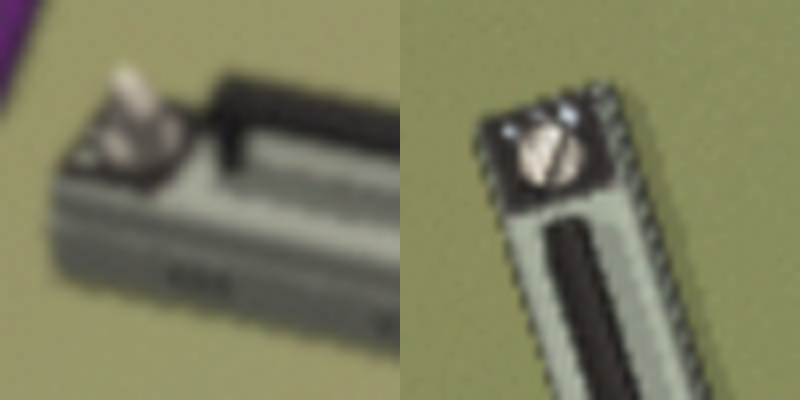

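The pointer is now up-right at the two-bar mark, around crop pixel (565,125). The lamp has barely moved: about (478,236.5), yaw 19.5°. I go to the handle.

>>> apply_moves(targets=[[0, 0, 0, 0, 0, -0.17, 0], [0, 0, 0, 0, 0, -0.17, 0], [0, 0, 0, 0, 0, -0.17, 0], [0, 0, 0, 0, 0, -0.172, 0], [40, -10, 0, 0, 0, 0, 0], [40, -10, 0, 0, 0, 0, 0], [40, -10, 0, 0, 0, 0, 0], [32, -8, 0, 0, 0, 0, 0], [0, 0, 0, 0, 0, 0, 0], [0, 0, 0, 0, 0, 0, 0]], force=90)

```text
time: 10.65
tool_pos: [476.4, 236.2, 219.5]
tcp_rot: [180.0, 0.1, 19.5]
ft_force: [0.4, -0.5, -0.4]
finger_gap: 85.2
grip_force: 0.0
```

```bash
python3 -c "
from h import *
to(478,236.5,62,19.5)"
```

```text
t 10.65 tcp [476.4 236.2 219.5] [1.7999e+02 1.2000e-01 1.9540e+01] gap 85.2 [ 0.4 -0.5 -0.4] q6 91.3
shift [  1.9   0.2 157.5] turn [0.0002 0.0021 0.0007]
```

>>> apply_moves(targets=[[1.5, 0, 45, 0, 0, 0, 0], [0, 0, 45, 0, 0, 0, 0], [0, 0, 35, 0, 0, 0, 0], [0, 0, 20, 0, 0, 0, 0], [0, 0, 12, 0, 0, 0, 0], [0, 0, 0, 0, 0, 0, 0], [0, 0, 0, 0, 0, 0, 0.3], [0, 0, 0, 0, 0, 0, 0.5], [0, 0, 0, 0, 0, 0, 0.65], [0, 0, 0, 0, 0, 0, 0.8], [0, 0, 0, 0, 0, 0, 1], [0, 0, 0, 0, 0, 0, 1], [0, 0, 0, 0, 0, 0, 1]], force=90)

```text
time: 12.28
tool_pos: [478.5, 237.1, 63.9]
tcp_rot: [-180.0, -0.0, 19.5]
ft_force: [-2.3, 0.3, 5.9]
finger_gap: 20.7
grip_force: 87.8
```

>>> apply_moves(targets=[[0, 0, -5, 0, 0, 0, 1], [0, 0, -10, 0, 0, 0, 1], [0, 0, -25, 0, 0, 0, 1], [0, 0, -35, 0, 0, 0, 1], [0, 0, -35, 0, 0, 0, 1], [0, 0, -35, 0, 0, 0, 1], [0, 0, -25, 0, 0, 0, 1], [0, 0, -10, 0, 0, 0, 1], [0, 0, 0, 0, 0, 0, 1], [0, 0, 0, 0, 0, 0, 1]])

```text
time: 13.52
tool_pos: [477.5, 236.5, 241.5]
tcp_rot: [180.0, 0.2, 19.5]
ft_force: [1.6, 0.8, -6.4]
finger_gap: 20.4
grip_force: 88.4
```

```bash
python3 - <<'E'
from h import *
to(472,-292,242,-12.5)
s=optics.snapshot("side")[:,:,::-1]
cv2.imwrite("pics/l3.png",cv2.convertScaleAbs(cv2.resize(s[120:280,140:300],None,fx=3.7,fy=3.7,interpolation=cv2.INTER_CUBIC),alpha=1.3))
# rack/bottle positions check
print(ray("top",[[250,150],[268,150],[246,212],[266,213]],75).round(), ray("top",[[262,120]],150).round())
print(sensors.sense()["wrist_torque"])
E
```

```text
t 13.53 tcp [477.5 236.5 241.5] [1.7999e+02 1.6000e-01 1.9520e+01] gap 20.4 [ 1.6  0.8 -6.4] q6 91.3
shift [-1.818e+02  4.963e+02  1.000e-01] turn [0.0009 0.0026 0.5589]
[[673.  31.  75.]
 [674. -39.  75.]
 [434.  42.  75.]
 [431. -35.  75.]] [[776. -13. 150.]]
[ 0.06206717  0.06725591 -0.00602507]
```

View pics/l3.png

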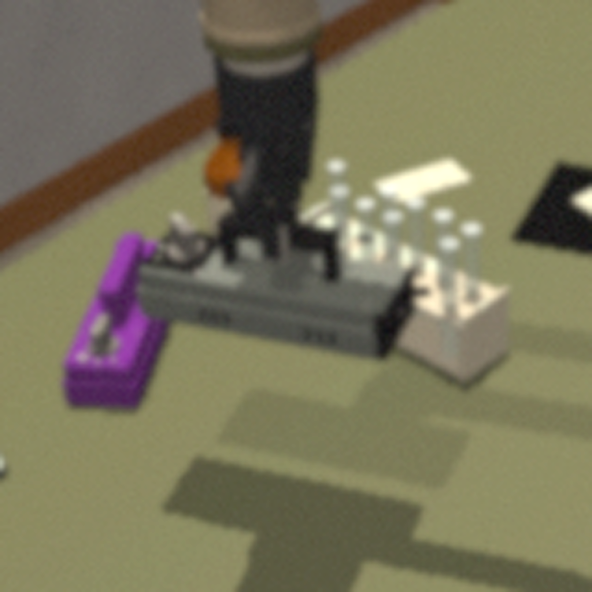

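The lamp is held and looks level, with its underside about 178 mm up, clear of the tubes. I carry it over the rack and rotate it to the plate's yaw.

>>> apply_moves(targets=[[-8, 22, 0, 0, 0, 0, 1], [-12, 33, 0, 0, 0, 0, 1], [-15.7, 43, 0, 0, 0, 0, 1], [-15.7, 43, 0, 0, 0, 0, 1], [-15.7, 43, 0, 0, 0, 0, 1], [-15.7, 43, 0, 0, 0, 0, 1], [-15.7, 43, 0, 0, 0, 0, 1], [-15.7, 43, 0, 0, 0, 0, 1], [-15.7, 43, 0, 0, 0, 0, 1], [-15.7, 43, 0, 0, 0, 0, 1], [-15.7, 43, 0, 0, 0, 0, 1], [-12, 33, 0, 0, 0, 0, 1], [-8, 22, 0, 0, 0, 0, 1], [0, 0, 0, 0, 0, 0.11, 1], [0, 0, 0, 0, 0, 0.11, 1], [0, 0, 0, 0, 0, 0.11, 1], [0, 0, 0, 0, 0, 0.11, 1], [0, 0, 0, 0, 0, 0.11, 1], [0, 0, 0, 0, 0, 0, 1], [0, 0, 0, 0, 0, 0, 1]])

```text
time: 16.08
tool_pos: [473.5, -291.8, 242.9]
tcp_rot: [-180.0, 0.0, -11.8]
ft_force: [0.3, -0.2, -6.3]
finger_gap: 20.5
grip_force: 88.9
```

```bash
python3 -c "
from h import *
to(472,-292,120,-12.5)"
```

```text
t 16.07 tcp [ 473.5 -291.8  242.9] [-1.7997e+02  3.0000e-02 -1.1830e+01] gap 20.5 [ 0.3 -0.2 -6.3] q6 64.9
shift [ -1.3   0.5 122.9] turn [-0.0004  0.0006  0.0118]
```

>>> apply_moves(targets=[[-1, 0.5, 15, 0, 0, 0.01, 1], [0, 0, 30, 0, 0, 0, 1], [0, 0, 35, 0, 0, 0, 1], [0, 0, 25, 0, 0, 0, 1], [0, 0, 15, 0, 0, 0, 1], [0, 0, 0, 0, 0, 0, 1], [0, 0, 0, 0, 0, 0, 1]])

```text
time: 16.95
tool_pos: [473.1, -293.0, 124.5]
tcp_rot: [180.0, -0.1, -12.6]
ft_force: [-0.5, 0.5, -4.4]
finger_gap: 20.8
grip_force: 88.8
```

```bash
python3 - <<'E'
from h import *
to(472,-292,89,-12.5)
t=np.mean([optics.snapshot("top") for _ in range(3)],0).astype(np.uint8)[:,:,::-1];s=np.mean([optics.snapshot("side") for _ in range(3)],0).astype(np.uint8)[:,:,::-1]
cv2.imwrite("pics/t4.png",t);cv2.imwrite("pics/s4.png",s)
f=lambda im,x,y,w,h,k:cv2.resize(im[y:y+h,x:x+w],None,fx=k,fy=k,interpolation=cv2.INTER_CUBIC)
cv2.imwrite("pics/k4.png",cv2.convertScaleAbs(np.hstack([f(s,250,115,100,90,4),f(t,280,155,100,90,4)]),alpha=1.4))
E
```

```text
t 16.95 tcp [ 473.1 -293.   124.5] [ 1.7996e+02 -1.0000e-01 -1.2550e+01] gap 20.8 [-0.5  0.5 -4.4] q6 65.5
shift [-1.3 -0.7 35.5] turn [ 0.0007 -0.0017 -0.0009]
```

View pics/k4.png

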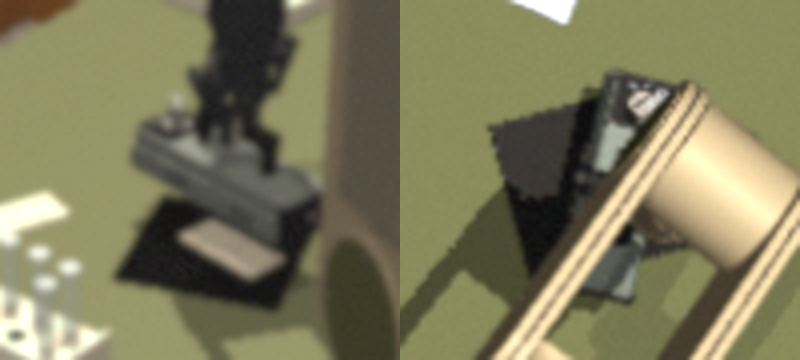

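The side crop shows the lamp level over the plate with its knob end away from the robot, and the plate visible beneath at (230,248). I check the in-hand pose with a model overlay.

```bash
cat > ov.py <<'E'
from h import *
def ov(tag,zoff=62.9):
    s=sensors.sense();p=s["tool_pos"];yaw=np.radians(s["tcp_rot"][2]);out=[]
    for n,f,(x,y,w,h) in(("side","s",(250,115,100,90)),("top","t",(290,160,80,90))):
        im=cv2.imread(f"pics/{f}{tag}.png");k=6 if n=="top" else 4
        k=4.8
        o=cv2.convertScaleAbs(cv2.resize(im[y:y+h,x:x+w],None,fx=k,fy=k,interpolation=cv2.INTER_CUBIC),alpha=1.5)
        B=place(box(-100,115,-36,36,0,48),p[0],p[1],yaw)+[0,0,p[2]-zoff]
        P=((proj(n,B)-[x,y]+.5)*k-.5)
        for i in range(8):
            for b in(1,2,4):
                if not i&b: cv2.line(o,tuple(P[i].astype(int)),tuple(P[i|b].astype(int)),(0,0,255),1,cv2.LINE_AA)
        Q=place(box(-50,50,-25,25,6,6),472.2,-292,np.radians(-12.5))
        q=cv2.convexHull(((proj(n,Q)-[x,y]+.5)*k-.5).astype(np.int32)); cv2.polylines(o,[q],True,(255,255,0),1,cv2.LINE_AA)
        out.append(o)
    cv2.imwrite(f"pics/ov{tag}.png",np.hstack(out)[:, :800])
E
python3 -c "
from ov import *
ov(4)"
```

```text
(no output)
```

View pics/ov4.png

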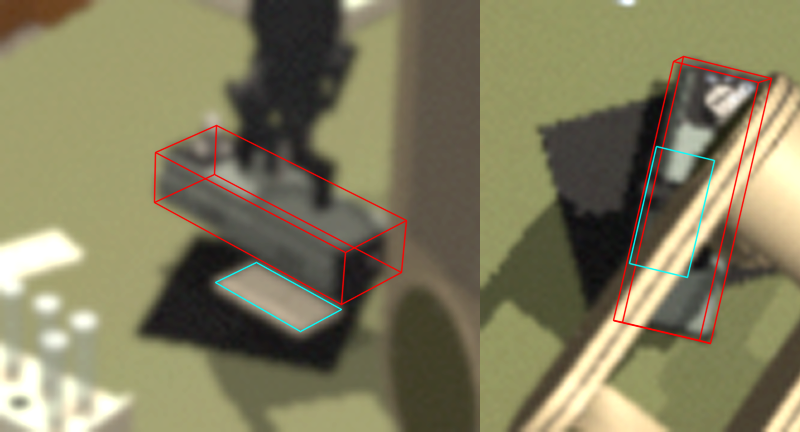

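The overlay matches the lamp to about a pixel (2–4 mm) in both views, and the lamp is level and aligned with the plate. I descend the last 35 mm slowly.

>>> apply_moves(targets=[[-0.8, -0.5, 10, 0, 0, 0, 1], [0, 0, 10, 0, 0, 0, 1], [0, 0, 8, 0, 0, 0, 1], [0, 0, 5, 0, 0, 0, 1], [0, 0, 2, 0, 0, 0, 1], [0, 0, 0, 0, 0, 0, 1], [0, 0, 0, 0, 0, 0, 1], [0, 0, 0, 0, 0, 0, 1], [0, 0, 0, 0, 0, 0, 1]])

```text
time: 18.38
tool_pos: [471.9, -291.9, 88.5]
tcp_rot: [180.0, -0.0, -12.6]
ft_force: [-0.8, -0.8, -5.9]
finger_gap: 20.7
grip_force: 89.0
```

```bash
python3 - <<'E'
from ov import *
zs=[]
for i in range(3):
    to(472,-292,89,-12.5)
    t=optics.snapshot("top");s=optics.snapshot("side")
cv2.imwrite("pics/t5.png",t[:,:,::-1]);cv2.imwrite("pics/s5.png",s[:,:,::-1]);ov(5)
E
```

```text
t 18.38 tcp [ 471.9 -291.9   88.5] [ 1.7999e+02 -2.0000e-02 -1.2560e+01] gap 20.7 [-0.8 -0.8 -5.9] q6 65.5
shift [ 0.2  0.1 -0.5] turn [ 0.0001 -0.0004 -0.001 ]
t 18.48 tcp [ 471.8 -291.8   88.4] [ 1.800e+02 -1.000e-02 -1.256e+01] gap 20.3 [ 0.2 -1.  -5.6] q6 65.5
shift [ 0.2  0.1 -0.6] turn [ 0.0001 -0.0002 -0.0011]
t 18.57 tcp [ 471.8 -291.8   88.3] [-180.     -0.    -12.56] gap 20.4 [-0.1  0.2 -5.4] q6 65.5
shift [ 0.3  0.2 -0.7] turn [-0.    -0.    -0.001]
```

View pics/ov5.png

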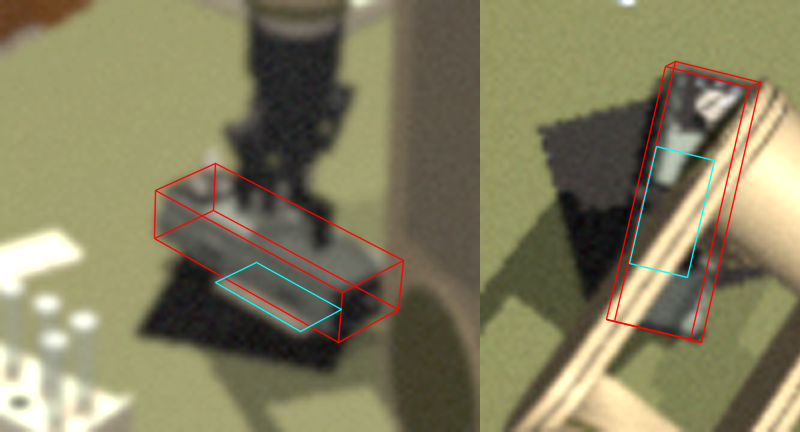

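The overlay shows the lamp level and centred over the plate, with only the plate's near edge visible below it at (260,310). The wrist force is just the lamp's weight (about 5.6 N), so nothing is touching. I hand in.

```bash
python3 -c "
from bench import r
print(r.hand_in())"
```

```text
the job is handed in; nothing more can be done
None
```

The job is handed in: the selector is at the two-bar mark and the arm is holding the lamp level, about 2 cm above the plate, centred over it and lengthwise along it, to within a few mm by the camera overlay; the result of the judging was not shown.

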